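# Swap the battery cartridge of a lathe readout with a push-push bay

## Task

The readout's red-capped battery is spent: press it down until the push-push bay lets go so that it pops up, lift it out and set it in the red tray. Then stand the green-capped one from the charger in the bay, cap up, and press it down until it stays locked with only its cap showing above the deck. Press gently, feeling for the end stop without forcing the catch, and leave everything else where it is.

Things in the scene. Friction and masses are not known exactly. Their poses are not given: they have to be found in the camera images.
- dock: Blue readout console fixed to the bench. Near part (110 x 110 mm, flat deck 96 mm above the bench) holds the round battery bay; origin on the bench under the bay's centre. From 55 to 170 mm along its +x it carries a black tilted display, 104 mm wide along its y, rising to 32 mm above the deck.
- bay_mouth (a point): Centre of the bay's mouth, at deck level. The bay is a vertical round hole 47.5 mm across (a cartridge is 45 mm) with a 2 mm chamfer.
- latch (a joint): Depth (m) of the bay's spring seat. 0 = fully up (28 mm below deck). Locked: stays at 0.022 to 0.033 by itself. Push-push catch: from up, push down past the locked depth to the end stop, let go: locked. Push to the end stop again, let go: springs up to 0. End stop 5 to 15 mm below the locked depth, differs each time, unseen, felt as sudden hard resistance.
- seat: Brass disc, 40 mm across, 6 mm thick, top of the spring seat at the bottom of the bay; the cartridge's underside rests on it. Origin: centre of its top. With a cartridge on it, pressing takes 1 to 2 N when up, 4 to 7 N from locked depth to end stop. The catch changes over only in the last 1 to 2 mm before the end stop: 4 N changes nothing; 9 to 13 N at the stop is ample. Over 18 N the catch breaks.
- spent: Spent battery, at first locked in the bay: black cylinder 45 mm diameter, 50 mm tall, red bands; on it a red cone cap 20 mm high with flat 7 mm wide top (70 mm in all), 130 g. Origin: centre of underside, z up through cap. Locked, only the sloping cap shows (and at most 1 mm of cylinder: not grippable); with the seat up, 22 mm of cylinder plus cap stand out.
- fresh: Fresh battery cartridge with green cap and bands, standing on the charger; same shape as spent: 45 mm diameter, 70 mm tall, 130 g. Origin: centre of its flat underside, z up through the cap.
- half: Battery cartridge with yellow cap and bands, still charging, standing beside the green one on the charger, 90 mm from it; to be left alone; same shape as spent: 45 mm diameter, 70 mm tall, 130 g. Origin: centre of its flat underside, z up through the cap.
- charger: Grey charging plate fixed to the bench, 85 x 175 x 12 mm, cartridges stand on its top 45 mm either side of its centre along its y. Origin: centre of its underside.
- tray: Red open tray fixed to the bench, 150 (x) x 130 (y) mm outside, 35 mm high, walls 4 mm. Origin: centre of its underside.
- tray_in (a point): Centre of the tray's inner floor.
- tin: White and red cutting-fluid tin, 62 x 98 x 172 mm, to be left alone. Origin: centre of its underside.
- oil: Amber oil bottle, 44 mm diameter, 130 mm tall, to be left alone. Origin: centre of its underside.
- bushing: Turned steel bushing, 64 mm diameter, 35 mm high, to be left alone. Origin: centre of its underside.
- chuck_key: Steel chuck key lying flat, about 95 x 120 x 16 mm, to be left alone. Origin: on the bench under its square end.
- toolholder: Steel lathe tool holder, 50 x 130 x 52 mm, to be left alone. Origin: under its block.
- wrench: Steel wrench lying flat, to be left alone.
There are look-alikes about, which are no part of the job. Of the things that look like the fresh, the largest one is meant.

How it is judged:
By the outcome, as a careful person would: the job done as asked, in the order asked, and still so for the second after the job is handed in, with the robot touching nothing.
It also fails if it takes over 72 s, if anything falls off the work surface, if the arm or the gripper's body presses on something with over 40 N, if the wrist force passes 120 N, or if a joint passes its speed limit or range.

## Robot

A 6-joint arm with a two-finger parallel gripper is mounted at the origin on the work surface. World frame = base frame: x ahead of the robot, y to its left, z up, the work surface at z = 0. Lengths are in m, angles in degrees, forces in N, time in s.
With the tool pointing down it reaches from about 0.3 to 0.75 m from the base axis. Payload 8.5 kg.
Tool frame: the origin (TCP) lies on the centre line of the jaws, within the pads' length; the fingertips stand 19 mm ahead of it and the grasp point (between the pads) is the TCP; z points along the fingers, x is the direction in which the jaws open and shut, and the axes are right-handed (so a half turn about z gives the same grasp; the last joint's range is limited). The gripper opens to 85 mm and grips with 20 to 120 N. Pads are 22 mm wide; open, the fingers measure 114 mm over their backs; the gripper's body (76 mm by 85 mm) begins 54 mm behind the grasp point. The pads swing forward as they close: fully open they stand 13 mm farther back than shut.
Start: joints at [-75.991, 21.807, 74.336, -0, 83.858, -12.336], TCP at [0.244, -0.493, 0.25] pointing down, gripper open.
Joint ranges: [-178.18, 178.18], [-50.72, 133.34], [12.68, 142.11], [-81.47, 261.47], [9.98, 163.14], [-165.26, 165.26]. Speed limits (degrees/s): [136.94, 136.94, 180, 180, 180, 180].

## Interface

Orientations are given as a 3x3 rotation matrix whose columns are the frame's x, y, z axes.
In Python, from rig import env, cams, order gives the robot as it stands.
- The arm moves only by the tool step_arm, never from a script. Its argument "steps" is a list of rows, each an object with "xyz": the shift along the tool's x, y, z normalised to -1 to 1, where 1 is 0.04 m, a list of three; "turn": the turn, a rotation vector about the tool's x, y, z normalised to -1 to 1, where 1 is 0.08 rad, a list of three; "gripper": the gripper command: -1 is shut, 1 is fully open, values between are in proportion. A call has 1 to 20 rows; each row shifts and turns the commanded pose from where the row before left it, along the tool's axes as they then stand; what a row does not reach is not made up. A row lasts 1/12 s, in which the tool goes at most 41.7 mm and 7.16 degrees, less where a joint would pass 70% of its speed; a pose out of reach is approached as far as the arm can. A call with a number of a shift or a turn outside -1 to 1 is refused whole. A call with a gripper value outside its range is refused whole. The fingers move at their own pace and stop on an object; "squeeze" is the grip in N (left out, the last holds). Time passes only in rows, so rows that do not move let the fingers close. It gives the time, the measured TCP pose, the force and the opening at its end, in the units of the state.
- env.observe(): the state, without advancing time (a new reading comes with each control period).
- cams.get_image(name): name is "scene" or "top"; returns (picture, depth): 420x560x3 uint8, red, green, blue; 420x560 float32, m along the optical axis (not along the pixel's ray), 0 where there is no reading.
- cams.camera_info(name): a dict with "fx", "fy", "cx", "cy" (pixels), "extrinsics" (4x4, takes a point from camera to world coordinates). Camera axes: x right, y down, z forward; pixel columns grow to the right and rows downward; lengths in m; the calibration is good to about 2 mm. A picture is of the moment at which its call begins. camera_info takes no time and is no camera call.
- order.close_job(): hands the job in, once; it reports no verdict.
The state is a dict: "time_s": time; "q": joint angles; "qvel": joint speeds; "joint_efforts": joint torques, N m; "position": TCP position; "tool_rot": TCP orientation; "ft_force": force on the tool from outside, world axes, zero at the start; "wrist_torque": the same for the moment, N m; "grip_width": finger opening in m.
Only numpy, scipy, OpenCV 4.12 (cv2) and the standard library are available. Lean on these libraries where they do the work, as an engineer would, in place of code of your own. Each camera call takes 0.05 s, during which the arm holds its last target. There are 200 camera calls.

## Working session

There is one attempt and no reset: what is moved stays moved. The work goes in short steps, Python scripts to look and compute and a tool call to move; the robot and the scene stay as the last step left them, time stands still between calls to the robot, and variables do not carry over. Pictures are saved under pics/ and viewed, about 8 in all and at most 12, crops included, and the job is handed in when it is done.

Besides the shell and the picture viewer there is one more tool, called after "Emit:" as name(argument=value, ...) on one line, values as JSON. step_arm: Moves the arm, as the interface text tells. Scaled input: -1 to 1 covers 0.04 m each way for a shift and 0.08 rad each way for a turn. Its arguments: {"type":"object","properties":{"steps":{"type":"array"},"squeeze":{"type":"number"}},"required":["steps"]}

```bash
mkdir -p pics
cat > h.py <<'E'
import numpy as np, cv2
from rig import env, cams, order
def snap(n):
    im,d=cams.get_image(n); return im,d,cams.camera_info(n)
def pts(d,K):
    v,u=np.indices(d.shape); P=np.stack([(u-K['cx'])/K['fx']*d,(v-K['cy'])/K['fy']*d,d,np.ones_like(d)],-1)
    return (P@np.array(K['extrinsics']).T)[...,:3]
E
python3 - <<'E'
from h import *
for n in('top','scene'):
    im,d,K=snap(n); cv2.imwrite(f'pics/{n}0.png',im[...,::-1]); np.savez(f'{n}0.npz',im=im,d=d)
    print(n,K)
s=env.observe(); print(s)
E
```

```text
top {'fx': 432.6667795871821, 'fy': 432.6667795871821, 'cx': 278.3754028452285, 'cy': 205.768284209141, 'extrinsics': array([[-0.00980424, -0.99487851,  0.1006013 ,  0.44563843],
       [-0.99994505,  0.00938106, -0.00467873,  0.04755644],
       [ 0.00371102, -0.10064165, -0.99491582,  1.18235287],
       [ 0.        ,  0.        ,  0.        ,  1.        ]])}
scene {'fx': 437.4617790869504, 'fy': 437.4617790869504, 'cx': 286.9123821348815, 'cy': 206.9663324785535, 'extrinsics': array([[ 0.65604603,  0.41105358, -0.63296016,  1.26258556],
       [ 0.75469531, -0.35039548,  0.55466927, -0.56830428],
       [ 0.0062124 , -0.84158063, -0.54009577,  0.66405156],
       [ 0.        ,  0.        ,  0.        ,  1.        ]])}
{'time_s': 0.1, 'q': array([-7.59904609e+01,  2.18379246e+01,  7.43791257e+01,  6.72085020e-04,
        8.38568981e+01, -1.23342978e+01]), 'qvel': array([-0.04758677, -0.11295918,  0.06156904,  0.05276148,  0.01444881,
       -0.02726817]), 'joint_efforts': array([ 3.29498376e-03, -4.49223089e+01, -2.31654704e+01, -2.15485115e-04,
        3.68715686e-03, -6.54469758e-06]), 'position': array([ 0.24402258, -0.49264607,  0.24977361]), 'tool_rot': array([[ 4.43755639e-01, -8.96147779e-01, -3.01127133e-04],
       [-8.96146946e-01, -4.43755649e-01,  1.25507545e-03],
       [-1.25835994e-03, -2.87092649e-04, -9.99999167e-01]]), 'ft_force': array([ 0.63146296, -0.6004021 , -0.13864499]), 'wrist_torque': array([-0.01413853,  0.01828818,  0.00310355]), 'grip_width': 0.08521022605503753}
```

View pics/top0.png

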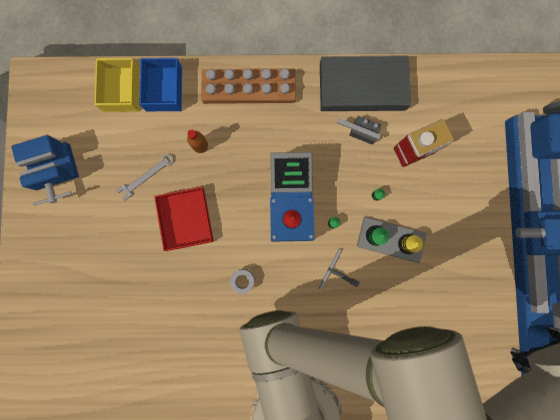

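View pics/scene0.png

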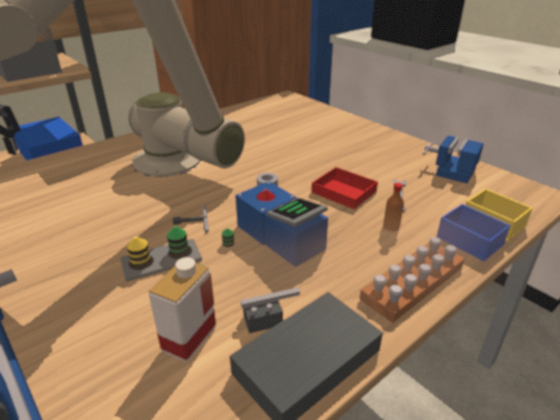

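Top view: the red cap in the bay is at (291,219), with the display beyond it at (291,173). The tray is at (185,219), the green battery at (377,236) and the yellow one at (412,243). Small green decoys sit at (334,222) and (378,194). The scene view agrees. Next I'll fit cone axes to the cap points.

```bash
cat >> h.py <<'E'
from scipy.optimize import least_squares
def cap(im,d,K,hue,box,zmin):
    """fit the known cap cone (r 22.5->3.5 over 20 mm) to points of a colour in an xy box; gives x,y,ztop"""
    hsv=cv2.cvtColor(im,cv2.COLOR_RGB2HSV).astype(int); dh=np.abs((hsv[...,0]-hue+90)%180-90)
    P=pts(d,K); m=(dh<12)&(hsv[...,1]>120)&(hsv[...,2]>50)&(d>0)
    m&=(P[...,0]>box[0])&(P[...,0]<box[1])&(P[...,1]>box[2])&(P[...,1]<box[3])&(P[...,2]>zmin)
    Q=P[m]
    if len(Q)<15: return None,len(Q),None
    f=lambda p:(np.minimum(p[2]-np.maximum((np.hypot(Q[:,0]-p[0],Q[:,1]-p[1])-.0035),0)*20/19,p[2])-Q[:,2])
    r=least_squares(f,[*np.median(Q[:,:2],0),Q[:,2].max()],loss='soft_l1',f_scale=.002)
    return r.x.round(4),len(Q),np.std(f(r.x)).round(4)
E
python3 - <<'E'
from h import *
for n in('top','scene'):
    z=np.load(n+'0.npz'); im,d=z['im'],z['d']; K=cams.camera_info(n); P=pts(d,K)
    if n=='top':
        for u,v in((291,219),(377,236),(412,243),(185,219),(334,222),(378,194),(291,173),(242,282),(275,230),(338,275)): print((u,v),P[v,u].round(3))
    c=P0=pts(np.load('top0.npz')['d'],cams.camera_info('top'))
    for nm,hue,(u,v),zm in(('spent',0,(291,219),.097),('fresh',60,(377,236),.064),('half',25,(412,243),.064)):
        x,y=c[v,u,:2]; print(n,nm,cap(im,d,K,hue,(x-.03,x+.03,y-.03,y+.03),zm))
    hsv=cv2.cvtColor(im,cv2.COLOR_RGB2HSV).astype(int)
    blue=(abs(hsv[...,0]-110)<15)&(hsv[...,1]>110)&(abs(P[...,2]-.096)<.006)&(abs(P[...,0]-.40)<.12)&(abs(P[...,1]-.02)<.1)
    if blue.sum()>20: print(n,'deck',blue.sum(),P[blue][:,2].mean(),cv2.minAreaRect((P[blue][:,:2]*1000).astype(np.float32)))
    red=((hsv[...,0]<8)|(hsv[...,0]>172))&(hsv[...,1]>150)&(abs(P[...,1]-.27)<.12)&(abs(P[...,0]-.41)<.12)&(P[...,2]<.06)
    rim=red&(P[...,2]>.028)
    print(n,'tray',red.sum(),rim.sum(),cv2.minAreaRect((P[rim][:,:2]*1000).astype(np.float32)))
E
```

```text
(291, 219) [0.521 0.012 0.112]
(377, 236) [ 0.478 -0.209  0.073]
(412, 243) [ 0.459 -0.298  0.074]
(185, 219) [0.531 0.297 0.004]
(334, 222) [ 0.516 -0.104  0.044]
(378, 194) [ 0.59  -0.224  0.038]
(291, 173) [0.635 0.01  0.119]
(242, 282) [ 0.359  0.143 -0.005]
(275, 230) [0.494 0.052 0.096]
(338, 275) [ 0.376 -0.116  0.011]
top spent (array([0.5241, 0.0089, 0.1129]), 167, np.float64(0.0021))
top fresh (array([ 0.4791, -0.2202,  0.0813]), 179, np.float64(0.002))
top half (array([ 0.4591, -0.3075,  0.0809]), 172, np.float64(0.002))
top deck 723 0.09522347445588941 ((494.2320251464844, 8.556610107421875), (106.1272201538086, 50.484474182128906), 89.58847045898438)
top tray 1378 174 ((499.1065673828125, 291.06103515625), (84.59254455566406, 131.3767547607422), 10.055215835571289)
scene spent (array([0.5228, 0.0068, 0.1149]), 119, np.float64(0.0024))
scene fresh (array([ 0.4805, -0.2229,  0.0809]), 114, np.float64(0.0021))
scene half (array([ 0.4565, -0.3085,  0.0834]), 196, np.float64(0.0023))
scene deck 297 0.09762411093351375 ((494.75469970703125, 5.347995758056641), (50.42198181152344, 109.51043701171875), 0.005005917977541685)
scene tray 841 152 ((499.3273620605469, 289.36712646484375), (83.8747787475586, 134.3984375), 10.100632667541504)
```

Emit:
step_arm(steps=[{"xyz": [0, 0, 0], "turn": [0, 0, 0.957], "gripper": -1}, {"xyz": [0, 0, 0], "turn": [0, 0, 0.957], "gripper": -1}, {"xyz": [0, 0, 0], "turn": [0, 0, 0.957], "gripper": -1}, {"xyz": [0, 0, 0], "turn": [0, 0, 0.957], "gripper": -1}, {"xyz": [0, 0, 0], "turn": [0, 0, 0.957], "gripper": -1}, {"xyz": [0, 0, 0], "turn": [0, 0, 0.957], "gripper": -1}, {"xyz": [-0.78, -0.44, 0], "turn": [0, 0, 0], "gripper": -1}, {"xyz": [-0.78, -0.44, 0], "turn": [0, 0, 0], "gripper": -1}, {"xyz": [-0.78, -0.44, 0], "turn": [0, 0, 0], "gripper": -1}, {"xyz": [-0.78, -0.44, 0], "turn": [0, 0, 0], "gripper": -1}, {"xyz": [-0.78, -0.44, 0], "turn": [0, 0, 0], "gripper": -1}, {"xyz": [-0.78, -0.44, 0], "turn": [0, 0, 0], "gripper": -1}, {"xyz": [-0.78, -0.44, 0], "turn": [0, 0, 0], "gripper": -1}, {"xyz": [-0.78, -0.44, 0], "turn": [0, 0, 0], "gripper": -1}, {"xyz": [-0.78, -0.44, 0], "turn": [0, 0, 0], "gripper": -1}, {"xyz": [-0.78, -0.44, 0], "turn": [0, 0, 0], "gripper": -1}, {"xyz": [-0.78, -0.44, 0], "turn": [0, 0, 0], "gripper": -1}, {"xyz": [-0.78, -0.44, 0], "turn": [0, 0, 0], "gripper": -1}, {"xyz": [-0.78, -0.44, 0], "turn": [0, 0, 0], "gripper": -1}, {"xyz": [-0.78, -0.44, 0], "turn": [0, 0, 0], "gripper": -1}], squeeze=40)

```text
time_s: 1.77
position: [0.4907, -0.0541, 0.2501]
tool_rot: [[0.0, -1.0, -0.0], [-1.0, -0.0, 0.0], [-0.0, 0.0, -1.0]]
ft_force: [0.6, -0.5, 0.2]
grip_width: -0.0001
```

```bash
cat > st.py <<'E'
from h import *
import sys
s=env.observe(); print(s['time_s'],s['position'].round(4),s['ft_force'].round(2),s['grip_width'].round(4)); print(s['tool_rot'].round(4).tolist(), s['q'].round(1))
if len(sys.argv)>3:
    w=np.array([float(a) for a in sys.argv[1:4]])-s['position']; print('tool units',(s['tool_rot'].T@w/.04).round(3))
E
python3 st.py 0.5235 0.008 0.150
```

```text
Traceback (most recent call last):
  File "st.py", line 3, in <module>
    s=env.observe(); print(s['time_s'],s['position'].round(4),s['ft_force'].round(2),s['grip_width'].round(4)); print(s['tool_rot'].round(4).tolist(), s['q'].round(1))
                                                                                     ^^^^^^^^^^^^^^^^^^^^^
AttributeError: 'float' object has no attribute 'round'
```

Emit:
step_arm(steps=[{"xyz": [-0.775, -0.41, 0.5], "turn": [0, 0, 0], "gripper": -1}, {"xyz": [-0.775, -0.41, 0.5], "turn": [0, 0, 0], "gripper": -1}, {"xyz": [0, 0, 0.7], "turn": [0, 0, 0], "gripper": -1}, {"xyz": [0, 0, 0.6], "turn": [0, 0, 0], "gripper": -1}, {"xyz": [0, 0, 0.2], "turn": [0, 0, 0], "gripper": -1}, {"xyz": [0, 0, 0], "turn": [0, 0, 0], "gripper": -1}])

```text
time_s: 2.27
position: [0.5222, 0.0062, 0.1486]
tool_rot: [[0.0, -1.0, -0.004], [-1.0, -0.0, 0.001], [-0.001, 0.004, -1.0]]
ft_force: [-0.7, -0.4, 0.3]
grip_width: -0.0003
```

```bash
sed -i "s/s\['grip_width'\].round(4)/round(s['grip_width'],4)/" st.py
python3 - <<'E'
from h import *
im,d,K=snap('scene'); np.savez('s1.npz',im=im,d=d)
cv2.imwrite('pics/s1.png',cv2.resize(im[130:250,200:360,::-1],None,fx=4,fy=4,interpolation=cv2.INTER_CUBIC))
E
```

```text
(no output)
```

View pics/s1.png

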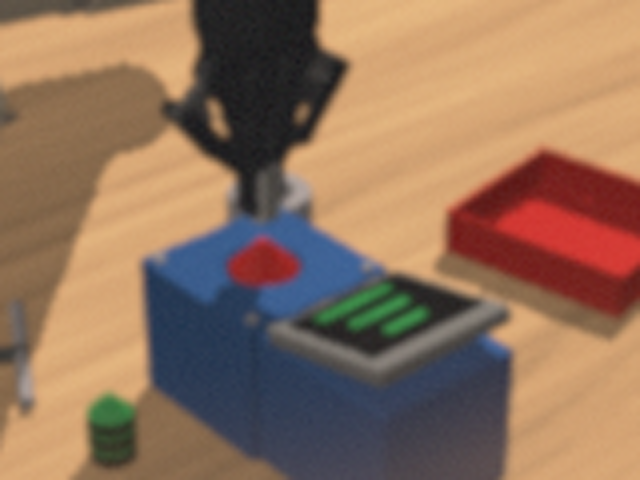

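Picture 3: the closed fingertips at crop (265,215) sit just over the red cap at (263,245), well centred. I'll lower them towards contact.

Emit:
step_arm(steps=[{"xyz": [0, 0, 0.2], "turn": [0, 0, 0], "gripper": -1}, {"xyz": [0, 0, 0.1], "turn": [0, 0, 0], "gripper": -1}, {"xyz": [0, 0, 0], "turn": [0, 0, 0], "gripper": -1}, {"xyz": [0, 0, 0], "turn": [0, 0, 0], "gripper": -1}])

```text
time_s: 2.65
position: [0.5231, 0.0059, 0.1387]
tool_rot: [[0.0, -1.0, 0.001], [-1.0, -0.0, -0.0], [0.0, -0.001, -1.0]]
ft_force: [0.2, -1.4, 0.5]
grip_width: -0.0003
```

Emit:
step_arm(steps=[{"xyz": [-0.04, 0, 0.1], "turn": [0, 0, 0], "gripper": -1}, {"xyz": [0, 0, 0.05], "turn": [0, 0, 0], "gripper": -1}, {"xyz": [0, 0, 0], "turn": [0, 0, 0], "gripper": -1}, {"xyz": [0, 0, 0], "turn": [0, 0, 0], "gripper": -1}])

```text
time_s: 2.98
position: [0.5231, 0.0077, 0.1324]
tool_rot: [[0.001, -1.0, 0.0], [-1.0, -0.001, 0.0], [-0.0, -0.0, -1.0]]
ft_force: [-0.1, 0.4, 1.0]
grip_width: -0.0001
```

Emit:
step_arm(steps=[{"xyz": [0, 0, 0.025], "turn": [0, 0, 0], "gripper": -1}, {"xyz": [0, 0, 0.025], "turn": [0, 0, 0], "gripper": -1}, {"xyz": [0, 0, 0], "turn": [0, 0, 0], "gripper": -1}])

```text
time_s: 3.23
position: [0.5231, 0.0077, 0.1305]
tool_rot: [[0.0, -1.0, 0.0], [-1.0, -0.0, -0.0], [0.0, -0.0, -1.0]]
ft_force: [-1.0, 0.7, 4.3]
grip_width: -0.0001
```

Emit:
step_arm(steps=[{"xyz": [0, 0, 0.025], "turn": [0, 0, 0], "gripper": -1}, {"xyz": [0, 0, 0.025], "turn": [0, 0, 0], "gripper": -1}, {"xyz": [0, 0, 0.025], "turn": [0, 0, 0], "gripper": -1}, {"xyz": [0, 0, 0], "turn": [0, 0, 0], "gripper": -1}])

```text
time_s: 3.57
position: [0.523, 0.0077, 0.1274]
tool_rot: [[0.0, -1.0, 0.0], [-1.0, -0.0, -0.0], [0.0, -0.0, -1.0]]
ft_force: [-1.0, -0.6, 5.6]
grip_width: -0.0
```

Emit:
step_arm(steps=[{"xyz": [0, 0, 0.02], "turn": [0, 0, 0], "gripper": -1}, {"xyz": [0, 0, 0], "turn": [0, 0, 0], "gripper": -1}])

```text
time_s: 3.73
position: [0.5231, 0.0077, 0.1267]
tool_rot: [[0.0, -1.0, 0.0], [-1.0, -0.0, -0.0], [0.0, -0.0, -1.0]]
ft_force: [-1.5, 0.7, 6.0]
grip_width: -0.0
```

Emit:
step_arm(steps=[{"xyz": [0, 0, 0.02], "turn": [0, 0, 0], "gripper": -1}, {"xyz": [0, 0, 0], "turn": [0, 0, 0], "gripper": -1}])

```text
time_s: 3.9
position: [0.5231, 0.0077, 0.1259]
tool_rot: [[0.0, -1.0, 0.0], [-1.0, -0.0, -0.0], [0.0, -0.0, -1.0]]
ft_force: [-0.9, 0.4, 5.8]
grip_width: 0.0001
```

Emit:
step_arm(steps=[{"xyz": [0, 0, 0.02], "turn": [0, 0, 0], "gripper": -1}, {"xyz": [0, 0, 0], "turn": [0, 0, 0], "gripper": -1}])

```text
time_s: 4.07
position: [0.5231, 0.0077, 0.1252]
tool_rot: [[0.0, -1.0, 0.0], [-1.0, -0.0, -0.0], [0.0, -0.0, -1.0]]
ft_force: [-0.8, 0.4, 5.0]
grip_width: -0.0002
```

Emit:
step_arm(steps=[{"xyz": [0, 0, 0.02], "turn": [0, 0, 0], "gripper": -1}, {"xyz": [0, 0, 0], "turn": [0, 0, 0], "gripper": -1}])

```text
time_s: 4.23
position: [0.5231, 0.0077, 0.1244]
tool_rot: [[0.0, -1.0, 0.0], [-1.0, -0.0, -0.0], [0.0, -0.0, -1.0]]
ft_force: [-1.2, 0.6, 4.6]
grip_width: 0.0001
```

Emit:
step_arm(steps=[{"xyz": [0, 0, 0.02], "turn": [0, 0, 0], "gripper": -1}, {"xyz": [0, 0, 0], "turn": [0, 0, 0], "gripper": -1}])

```text
time_s: 4.4
position: [0.5231, 0.0077, 0.1236]
tool_rot: [[0.0, -1.0, 0.0], [-1.0, -0.0, -0.0], [0.0, -0.0, -1.0]]
ft_force: [-2.0, 0.4, 5.9]
grip_width: -0.0001
```

Emit:
step_arm(steps=[{"xyz": [0, 0, 0.02], "turn": [0, 0, 0], "gripper": -1}, {"xyz": [0, 0, 0], "turn": [0, 0, 0], "gripper": -1}])

```text
time_s: 4.57
position: [0.5231, 0.0077, 0.1228]
tool_rot: [[0.0, -1.0, 0.0], [-1.0, -0.0, -0.0], [0.0, -0.0, -1.0]]
ft_force: [-1.5, 0.2, 5.6]
grip_width: -0.0004
```

Emit:
step_arm(steps=[{"xyz": [0, 0, 0.02], "turn": [0, 0, 0], "gripper": -1}, {"xyz": [0, 0, 0], "turn": [0, 0, 0], "gripper": -1}])

```text
time_s: 4.73
position: [0.5231, 0.0077, 0.122]
tool_rot: [[0.0, -1.0, 0.0], [-1.0, -0.0, -0.0], [0.0, -0.0, -1.0]]
ft_force: [-2.0, 0.9, 6.0]
grip_width: -0.0001
```

Emit:
step_arm(steps=[{"xyz": [0, 0, 0.02], "turn": [0, 0, 0], "gripper": -1}, {"xyz": [0, 0, 0], "turn": [0, 0, 0], "gripper": -1}])

```text
time_s: 4.9
position: [0.5231, 0.0077, 0.1212]
tool_rot: [[0.0, -1.0, 0.0], [-1.0, -0.0, -0.0], [0.0, -0.0, -1.0]]
ft_force: [-1.6, -0.1, 5.3]
grip_width: -0.0
```

Emit:
step_arm(steps=[{"xyz": [0, 0, 0.02], "turn": [0, 0, 0], "gripper": -1}, {"xyz": [0, 0, 0], "turn": [0, 0, 0], "gripper": -1}])

```text
time_s: 5.07
position: [0.5231, 0.0077, 0.1204]
tool_rot: [[0.0, -1.0, 0.0], [-1.0, -0.0, -0.0], [0.0, -0.0, -1.0]]
ft_force: [-2.2, 0.9, 5.5]
grip_width: 0.0001
```

Emit:
step_arm(steps=[{"xyz": [0, 0, 0.02], "turn": [0, 0, 0], "gripper": -1}, {"xyz": [0, 0, 0], "turn": [0, 0, 0], "gripper": -1}])

```text
time_s: 5.23
position: [0.5231, 0.0076, 0.1196]
tool_rot: [[0.0, -1.0, 0.0], [-1.0, -0.0, -0.0], [0.0, -0.0, -1.0]]
ft_force: [-1.8, 0.9, 6.4]
grip_width: -0.0001
```

Emit:
step_arm(steps=[{"xyz": [0, 0, 0.02], "turn": [0, 0, 0], "gripper": -1}, {"xyz": [0, 0, 0], "turn": [0, 0, 0], "gripper": -1}])

```text
time_s: 5.4
position: [0.5232, 0.0076, 0.119]
tool_rot: [[0.0, -1.0, 0.001], [-1.0, -0.0, -0.0], [0.0, -0.001, -1.0]]
ft_force: [-3.2, 0.7, 8.5]
grip_width: 0.0001
```

The stop is coming in: the force is rising and the arm is lagging. One finer step.

Emit:
step_arm(steps=[{"xyz": [0, 0, 0.008], "turn": [0, 0, 0], "gripper": -1}, {"xyz": [0, 0, 0], "turn": [0, 0, 0], "gripper": -1}])

```text
time_s: 5.57
position: [0.5233, 0.0076, 0.1189]
tool_rot: [[0.0, -1.0, 0.001], [-1.0, -0.0, -0.0], [0.0, -0.001, -1.0]]
ft_force: [-3.2, 0.7, 10.3]
grip_width: -0.0
```

10.3 N at the stop, which is ample. Rising to let go.

Emit:
step_arm(steps=[{"xyz": [0, 0, -0.1], "turn": [0, 0, 0], "gripper": -1}, {"xyz": [0, 0, -0.2], "turn": [0, 0, 0], "gripper": -1}, {"xyz": [0, 0, -0.3], "turn": [0, 0, 0], "gripper": -1}, {"xyz": [0, 0, -0.4], "turn": [0, 0, 0], "gripper": -1}, {"xyz": [0, 0, -0.6], "turn": [0, 0, 0], "gripper": -1}, {"xyz": [0, 0, -0.6], "turn": [0, 0, 0], "gripper": 1}, {"xyz": [0, 0, -0.6], "turn": [0, 0, 0], "gripper": 1}, {"xyz": [0, 0, 0], "turn": [0, 0, 0], "gripper": 1}, {"xyz": [0, 0, 0], "turn": [0, 0, 0], "gripper": 1}, {"xyz": [0, 0, 0], "turn": [0, 0, 0], "gripper": 1}])

```text
time_s: 6.4
position: [0.5227, 0.0077, 0.2295]
tool_rot: [[0.0, -1.0, -0.001], [-1.0, -0.0, 0.0], [-0.0, 0.001, -1.0]]
ft_force: [-0.0, -0.3, -0.6]
grip_width: 0.0605
```

```bash
python3 - <<'E'
from h import *
im,d,K=snap('scene'); print(cap(im,d,K,0,(.485,.56,-.03,.045),.105))
cv2.imwrite('pics/s2.png',cv2.resize(im[110:250,200:360,::-1],None,fx=4,fy=4,interpolation=cv2.INTER_CUBIC))
im,d,K=snap('top'); print(cap(im,d,K,0,(.485,.56,-.03,.045),.105))
hsv=cv2.cvtColor(im,cv2.COLOR_RGB2HSV); P=pts(d,K)
m=(((hsv[...,0]<8)|(hsv[...,0]>172))&(hsv[...,1]>150)).astype(np.uint8); m[:170]=0;m[260:]=0;m[:,:145]=0;m[:,225:]=0
c,_,_=None,None,None
r=cv2.minAreaRect(cv2.findNonZero(m)); print(r); v,u=np.nonzero(m); rim=P[v,u]; rim=rim[rim[:,2]>.028]
print(len(rim),cv2.minAreaRect((rim[:,:2]*1000).astype(np.float32)))
E
python3 st.py 0.5235 0.0075 0.122
```

```text
(array([0.5213, 0.0077, 0.1393]), 190, np.float64(0.0049))
(None, 0, None)
((183.17599487304688, 218.468017578125), (56.97501754760742, 50.98235321044922), 79.69515228271484)
364 ((530.4695434570312, 209.09671020507812), (324.03033447265625, 167.8410186767578), 89.67750549316406)
6.5 [0.5226 0.0077 0.2291] [ 0.25 -0.88 -0.54] 0.0745
[[0.0004, -1.0, -0.0022], [-1.0, -0.0004, 0.0005], [-0.0005, 0.0022, -1.0]] [-12.1  20.1  80.7  -0.   79.3  77.8]
tool units [ 0.007 -0.028  2.677]
```

View pics/s2.png

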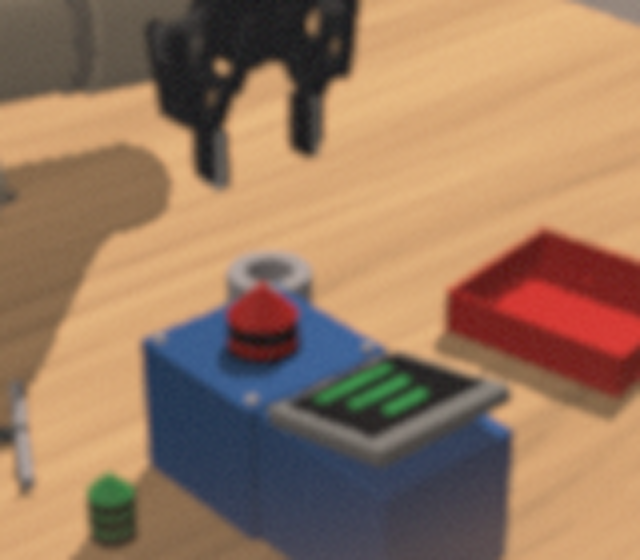

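Picture 4: the spent battery has popped up at crop (263,320), with its black and red band showing, and the jaws straddle it. Descending to grip.

Emit:
step_arm(steps=[{"xyz": [0.01, -0.02, 0.4], "turn": [0, 0, 0], "gripper": 1}, {"xyz": [0, 0, 0.6], "turn": [0, 0, 0], "gripper": 1}, {"xyz": [0, 0, 0.7], "turn": [0, 0, 0], "gripper": 1}, {"xyz": [0, 0, 0.6], "turn": [0, 0, 0], "gripper": 1}, {"xyz": [0, 0, 0.3], "turn": [0, 0, 0], "gripper": 1}, {"xyz": [0, 0, 0.15], "turn": [0, 0, 0], "gripper": 1}, {"xyz": [0, 0, 0], "turn": [0, 0, 0], "gripper": 1}, {"xyz": [0, 0, 0], "turn": [0, 0, 0], "gripper": -0.1}, {"xyz": [0, 0, 0], "turn": [0, 0, 0], "gripper": -0.3}, {"xyz": [0, 0, 0], "turn": [0, 0, 0], "gripper": -0.5}, {"xyz": [0, 0, 0], "turn": [0, 0, 0], "gripper": -1}, {"xyz": [0, 0, 0], "turn": [0, 0, 0], "gripper": -1}, {"xyz": [0, 0, 0], "turn": [0, 0, 0], "gripper": -1}, {"xyz": [0, 0, 0], "turn": [0, 0, 0], "gripper": -1}], squeeze=40)

```text
time_s: 7.67
position: [0.5241, 0.0072, 0.1206]
tool_rot: [[0.0, -1.0, 0.001], [-1.0, -0.0, -0.0], [0.0, -0.001, -1.0]]
ft_force: [1.3, -0.6, 1.5]
grip_width: 0.0434
```

Emit:
step_arm(steps=[{"xyz": [0, 0, 0], "turn": [0, 0, 0], "gripper": 0.5}, {"xyz": [0, 0, 0], "turn": [0, 0, 0], "gripper": 0.5}, {"xyz": [0, 0, 0.05], "turn": [0, 0, 0], "gripper": 0.5}, {"xyz": [0, 0, 0], "turn": [0, 0, 0], "gripper": 0.2}, {"xyz": [0, 0, 0], "turn": [0, 0, 0], "gripper": -1}, {"xyz": [0, 0, 0], "turn": [0, 0, 0], "gripper": -1}, {"xyz": [0, 0, 0], "turn": [0, 0, 0], "gripper": -1}, {"xyz": [0, 0, 0], "turn": [0, 0, 0], "gripper": -1}, {"xyz": [0, 0, 0], "turn": [0, 0, 0], "gripper": -1}], squeeze=50)

```text
time_s: 8.42
position: [0.5237, 0.0073, 0.1182]
tool_rot: [[0.0, -1.0, -0.0], [-1.0, -0.0, 0.0], [-0.0, 0.0, -1.0]]
ft_force: [-0.5, 0.1, 1.4]
grip_width: 0.0429
```

Emit:
step_arm(steps=[{"xyz": [0, 0, -0.2], "turn": [0, 0, 0], "gripper": -1}, {"xyz": [0, 0, -0.4], "turn": [0, 0, 0], "gripper": -1}, {"xyz": [0, 0, -0.6], "turn": [0, 0, 0], "gripper": -1}, {"xyz": [0, 0, -0.7], "turn": [0, 0, 0], "gripper": -1}, {"xyz": [0, 0, -0.4], "turn": [0, 0, 0], "gripper": -1}, {"xyz": [-0.3, 0, -0.2], "turn": [0, 0, 0], "gripper": -1}, {"xyz": [-0.6, 0, 0], "turn": [0, 0, 0], "gripper": -1}, {"xyz": [-0.8, 0, 0], "turn": [0, 0, 0], "gripper": -1}, {"xyz": [-0.9, 0, 0], "turn": [0, 0, 0], "gripper": -1}, {"xyz": [-0.9, 0, 0], "turn": [0, 0, 0], "gripper": -1}, {"xyz": [-0.9, 0, 0], "turn": [0, 0, 0], "gripper": -1}, {"xyz": [-0.9, 0, 0], "turn": [0, 0, 0], "gripper": -1}, {"xyz": [-0.8, -0.15, 0], "turn": [0, 0, 0], "gripper": -1}, {"xyz": [-0.6, 0, 0], "turn": [0, 0, 0], "gripper": -1}, {"xyz": [-0.4, 0, 0], "turn": [0, 0, 0], "gripper": -1}, {"xyz": [0, 0, 0], "turn": [0, 0, 0], "gripper": -1}])

```text
time_s: 9.75
position: [0.5285, 0.2949, 0.2172]
tool_rot: [[0.004, -1.0, -0.002], [-1.0, -0.004, 0.001], [-0.001, 0.002, -1.0]]
ft_force: [-1.0, -0.2, -1.7]
grip_width: 0.0432
```

```bash
python3 - <<'E'
from h import *
im,d,K=snap('scene')
cv2.imwrite('pics/s3.png',cv2.resize(im[70:250,200:440,::-1],None,fx=3,fy=3,interpolation=cv2.INTER_CUBIC))
# tray centre from the first top picture: outline cast onto the rim plane z=.035
z=np.load('top0.npz'); K=cams.camera_info('top'); hsv=cv2.cvtColor(z['im'],cv2.COLOR_RGB2HSV)
m=(((hsv[...,0]<8)|(hsv[...,0]>172))&(hsv[...,1]>150)).astype(np.uint8); m[:175]=0;m[262:]=0;m[:,:145]=0;m[:,225:]=0
p=cv2.findNonZero(m)[:,0]; E=np.array(K['extrinsics'])
r=np.c_[(p[:,0]-K['cx'])/K['fx'],(p[:,1]-K['cy'])/K['fy'],np.ones(len(p))]@E[:3,:3].T
w=E[:3,3]+r*((.035-E[2,3])/r[:,2])[:,None]; print(cv2.minAreaRect((w[:,:2]*1000).astype(np.float32)))
E
python3 st.py 0.53 0.295 0.064
```

```text
((530.8772583007812, 294.988037109375), (150.8791046142578, 134.09652709960938), 10.607278823852539)
9.8 [0.5288 0.2931 0.2173] [-0.25 -1.57 -1.77] 0.0433
[[0.0031, -1.0, -0.0015], [-1.0, -0.0031, -0.0003], [0.0003, 0.0015, -1.0]] [ 17.8  28.7  68.4   0.   83.  107.6]
tool units [-0.048 -0.037  3.833]
```

View pics/s3.png

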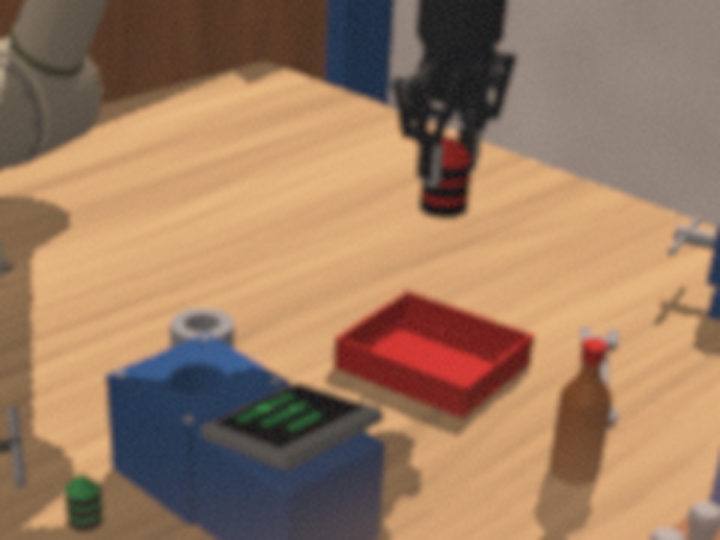

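Picture 5: the spent battery hangs upright in the gripper at (443,180), the bay is empty, and the tray below at (432,352) is clear. Lowering it.

Emit:
step_arm(steps=[{"xyz": [-0.04, -0.05, 0.3], "turn": [0, 0, 0], "gripper": -1}, {"xyz": [0, 0, 0.6], "turn": [0, 0, 0], "gripper": -1}, {"xyz": [0, 0, 0.8], "turn": [0, 0, 0], "gripper": -1}, {"xyz": [0, 0, 0.8], "turn": [0, 0, 0], "gripper": -1}, {"xyz": [0, 0, 0.7], "turn": [0, 0, 0], "gripper": -1}, {"xyz": [0, 0, 0.4], "turn": [0, 0, 0], "gripper": -1}, {"xyz": [0, 0, 0.2], "turn": [0, 0, 0], "gripper": -1}, {"xyz": [0, 0, 0.12], "turn": [0, 0, 0], "gripper": -1}, {"xyz": [0, 0, 0.05], "turn": [0, 0, 0], "gripper": -1}, {"xyz": [0, 0, 0], "turn": [0, 0, 0], "gripper": -1}, {"xyz": [0, 0, 0.025], "turn": [0, 0, 0], "gripper": -1}, {"xyz": [0, 0, 0], "turn": [0, 0, 0], "gripper": -1}])

```text
time_s: 10.8
position: [0.5321, 0.293, 0.0593]
tool_rot: [[0.0, -1.0, 0.002], [-1.0, -0.0, 0.0], [-0.0, -0.002, -1.0]]
ft_force: [-0.4, -0.4, -1.8]
grip_width: 0.0434
```

Emit:
step_arm(steps=[{"xyz": [0, 0, 0.025], "turn": [0, 0, 0], "gripper": -1}, {"xyz": [0, 0, 0.025], "turn": [0, 0, 0], "gripper": -1}, {"xyz": [0, 0, 0.025], "turn": [0, 0, 0], "gripper": -1}, {"xyz": [0, 0, 0], "turn": [0, 0, 0], "gripper": -1}])

```text
time_s: 11.13
position: [0.5316, 0.2929, 0.0553]
tool_rot: [[0.0, -1.0, -0.0], [-1.0, -0.0, -0.0], [0.0, 0.0, -1.0]]
ft_force: [-1.0, 0.3, -1.8]
grip_width: 0.0433
```

Emit:
step_arm(steps=[{"xyz": [0, 0, 0.025], "turn": [0, 0, 0], "gripper": -1}, {"xyz": [0, 0, 0], "turn": [0, 0, 0], "gripper": -1}])

```text
time_s: 11.3
position: [0.5318, 0.2929, 0.0544]
tool_rot: [[0.0, -1.0, 0.0], [-1.0, -0.0, 0.0], [-0.0, -0.0, -1.0]]
ft_force: [-0.9, 0.3, -1.1]
grip_width: 0.0433
```

Emit:
step_arm(steps=[{"xyz": [0, 0, 0.02], "turn": [0, 0, 0], "gripper": -1}, {"xyz": [0, 0, 0], "turn": [0, 0, 0], "gripper": 0.2}, {"xyz": [0, 0, 0], "turn": [0, 0, 0], "gripper": 0.35}, {"xyz": [0, 0, 0], "turn": [0, 0, 0], "gripper": 0.5}, {"xyz": [0, 0, 0], "turn": [0, 0, 0], "gripper": 0.5}, {"xyz": [0, 0, -0.1], "turn": [0, 0, 0], "gripper": 0.5}, {"xyz": [0, 0, -0.3], "turn": [0, 0, 0], "gripper": 0.5}, {"xyz": [0, 0, -0.6], "turn": [0, 0, 0], "gripper": 0.5}, {"xyz": [0, 0, -0.9], "turn": [0, 0, 0], "gripper": 0.5}, {"xyz": [0, 0, -0.9], "turn": [0, 0, 0], "gripper": 0.5}, {"xyz": [0, 0, -0.7], "turn": [0, 0, 0], "gripper": 0.5}, {"xyz": [0, 0, -0.4], "turn": [0, 0, 0], "gripper": 0.5}, {"xyz": [0, 0, 0], "turn": [0, 0, 0], "gripper": 0.5}])

```text
time_s: 12.38
position: [0.5328, 0.2933, 0.2141]
tool_rot: [[0.001, -1.0, 0.007], [-1.0, -0.001, 0.002], [-0.002, -0.007, -1.0]]
ft_force: [0.9, 0.7, 0.0]
grip_width: 0.0642
```

Emit:
step_arm(steps=[{"xyz": [0.4, 0, 0], "turn": [0, 0, 0], "gripper": 0.5}, {"xyz": [0.7, 0, 0], "turn": [0, 0, 0], "gripper": 0.5}, {"xyz": [0.9, 0.11, 0], "turn": [0, 0, 0], "gripper": 0.5}, {"xyz": [0.9, 0.11, 0], "turn": [0, 0, 0], "gripper": 0.5}, {"xyz": [0.9, 0.11, 0], "turn": [0, 0, 0], "gripper": 0.5}, {"xyz": [0.9, 0.11, 0], "turn": [0, 0, 0], "gripper": 0.5}, {"xyz": [0.9, 0.11, 0], "turn": [0, 0, 0], "gripper": 0.5}, {"xyz": [0.9, 0.11, 0], "turn": [0, 0, 0], "gripper": 0.5}, {"xyz": [0.9, 0.11, 0], "turn": [0, 0, 0], "gripper": 0.5}, {"xyz": [0.9, 0.11, 0], "turn": [0, 0, 0], "gripper": 0.5}, {"xyz": [0.9, 0.11, 0], "turn": [0, 0, 0], "gripper": 0.5}, {"xyz": [0.9, 0.11, 0], "turn": [0, 0, 0], "gripper": 0.5}, {"xyz": [0.9, 0.11, 0], "turn": [0, 0, 0], "gripper": 0.5}, {"xyz": [0.9, 0.11, 0], "turn": [0, 0, 0], "gripper": 0.5}, {"xyz": [0.6, 0, 0], "turn": [0, 0, 0], "gripper": 0.5}, {"xyz": [0.37, 0, 0], "turn": [0, 0, 0], "gripper": 0.5}, {"xyz": [0, 0, 0], "turn": [0, 0, 0], "gripper": 0.5}, {"xyz": [0, 0, 0], "turn": [0, 0, 0], "gripper": 0.5}])

```text
time_s: 13.88
position: [0.479, -0.2216, 0.209]
tool_rot: [[-0.0, -1.0, -0.001], [-1.0, 0.0, 0.001], [-0.001, 0.001, -1.0]]
ft_force: [-0.0, 0.3, 0.5]
grip_width: 0.0639
```

```bash
python3 - <<'E'
from h import *
im,d,K=snap('scene')
cv2.imwrite('pics/s4.png',im[:,:,::-1])
print(cap(im,d,K,60,(.44,.52,-.265,-.18),.064))
E
python3 st.py 0.480 -0.2215 0.064
```

```text
(array([ 0.4791, -0.2223,  0.0815]), 101, np.float64(0.0022))
13.9333 [ 0.4791 -0.2209  0.2092] [-0.69  1.15  0.58] 0.064
[[0.0009, -1.0, -0.0007], [-1.0, -0.0009, 0.0011], [-0.0011, 0.0007, -1.0]] [-37.6  21.6  81.9   0.   76.6  52.3]
tool units [ 0.019 -0.025  3.63 ]
```

View pics/s4.png

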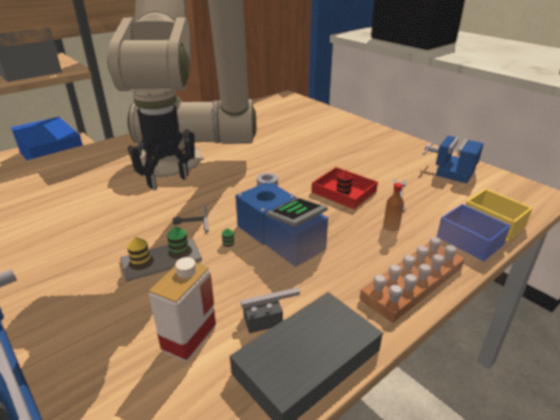

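Picture 6: the spent battery stands in the red tray at (344,183), the bay is empty, and the jaws are over the green battery at (177,240). Descending onto it.

Emit:
step_arm(steps=[{"xyz": [0.02, -0.02, 0.4], "turn": [0, 0, 0], "gripper": 0.5}, {"xyz": [0, 0, 0.7], "turn": [0, 0, 0], "gripper": 0.5}, {"xyz": [0, 0, 0.8], "turn": [0, 0, 0], "gripper": 0.5}, {"xyz": [0, 0, 0.7], "turn": [0, 0, 0], "gripper": 0.5}, {"xyz": [0, 0, 0.5], "turn": [0, 0, 0], "gripper": 0.5}, {"xyz": [0, 0, 0.3], "turn": [0, 0, 0], "gripper": 0.5}, {"xyz": [0, 0, 0.18], "turn": [0, 0, 0], "gripper": 0.5}, {"xyz": [0, 0, 0.05], "turn": [0, 0, 0], "gripper": 0.5}, {"xyz": [0, 0, 0], "turn": [0, 0, 0], "gripper": 0.5}, {"xyz": [0, 0, 0], "turn": [0, 0, 0], "gripper": 0.2}, {"xyz": [0, 0, 0], "turn": [0, 0, 0], "gripper": -1}, {"xyz": [0, 0, 0], "turn": [0, 0, 0], "gripper": -1}, {"xyz": [0, 0, 0], "turn": [0, 0, 0], "gripper": -1}, {"xyz": [0, 0, 0], "turn": [0, 0, 0], "gripper": -1}, {"xyz": [0, 0, 0], "turn": [0, 0, 0], "gripper": -1}], squeeze=50)

```text
time_s: 15.18
position: [0.4804, -0.2228, 0.0658]
tool_rot: [[0.0, -1.0, 0.002], [-1.0, -0.0, -0.001], [0.001, -0.002, -1.0]]
ft_force: [-1.2, 1.9, 4.9]
grip_width: 0.0432
```

Emit:
step_arm(steps=[{"xyz": [0, 0, 0], "turn": [0, 0, 0], "gripper": 0.3}, {"xyz": [0, 0, 0], "turn": [0, 0, 0], "gripper": 0.3}, {"xyz": [0, 0, 0.06], "turn": [0, 0, 0], "gripper": 0.3}, {"xyz": [0, 0, 0], "turn": [0, 0, 0], "gripper": 0.3}, {"xyz": [0, 0, 0], "turn": [0, 0, 0], "gripper": -1}, {"xyz": [0, 0, 0], "turn": [0, 0, 0], "gripper": -1}, {"xyz": [0, 0, 0], "turn": [0, 0, 0], "gripper": -1}, {"xyz": [0, 0, 0], "turn": [0, 0, 0], "gripper": -1}, {"xyz": [0, 0, 0], "turn": [0, 0, 0], "gripper": -1}])

```text
time_s: 15.93
position: [0.48, -0.2229, 0.0622]
tool_rot: [[0.0, -1.0, 0.0], [-1.0, -0.0, -0.0], [0.0, -0.0, -1.0]]
ft_force: [-1.9, 0.1, 5.1]
grip_width: 0.0429
```

Emit:
step_arm(steps=[{"xyz": [0, 0, -0.2], "turn": [0, 0, 0], "gripper": -1}, {"xyz": [0, 0, -0.5], "turn": [0, 0, 0], "gripper": -1}, {"xyz": [0, 0, -0.8], "turn": [0, 0, 0], "gripper": -1}, {"xyz": [0, 0, -0.9], "turn": [0, 0, 0], "gripper": -1}, {"xyz": [0, 0, -0.7], "turn": [0, 0, 0], "gripper": -1}, {"xyz": [-0.3, 0, -0.4], "turn": [0, 0, 0], "gripper": -1}, {"xyz": [-0.6, -0.15, 0], "turn": [0, 0, 0], "gripper": -1}, {"xyz": [-0.8, -0.2, 0], "turn": [0, 0, 0], "gripper": -1}, {"xyz": [-0.9, -0.2, 0], "turn": [0, 0, 0], "gripper": -1}, {"xyz": [-0.9, -0.2, 0], "turn": [0, 0, 0], "gripper": -1}, {"xyz": [-0.8, -0.2, 0], "turn": [0, 0, 0], "gripper": -1}, {"xyz": [-0.7, -0.14, 0], "turn": [0, 0, 0], "gripper": -1}, {"xyz": [-0.5, 0, 0], "turn": [0, 0, 0], "gripper": -1}, {"xyz": [-0.26, 0, 0], "turn": [0, 0, 0], "gripper": -1}, {"xyz": [0, 0, 0], "turn": [0, 0, 0], "gripper": -1}, {"xyz": [0, 0, 0], "turn": [0, 0, 0], "gripper": -1}, {"xyz": [0, 0, 0], "turn": [0, 0, 0], "gripper": -1}])

```text
time_s: 17.35
position: [0.5234, 0.0065, 0.202]
tool_rot: [[-0.001, -1.0, -0.0], [-1.0, 0.001, -0.0], [0.0, 0.0, -1.0]]
ft_force: [0.2, -0.5, -0.5]
grip_width: 0.0434
```

```bash
python3 - <<'E'
from h import *
im,d,K=snap('scene')
cv2.imwrite('pics/s5.png',cv2.resize(im[70:250,200:360,::-1],None,fx=3,fy=3,interpolation=cv2.INTER_CUBIC))
E
python3 st.py 0.5235 0.0075 0.150
```

```text
17.4 [0.5235 0.0064 0.202 ] [-0.32 -0.06 -1.04] 0.0433
[[-0.0011, -1.0, -0.0001], [-1.0, 0.0011, -0.0003], [0.0003, 0.0001, -1.0]] [-12.3  21.6  83.2  -0.   75.2  77.8]
tool units [-2.8e-02 -1.0e-03  1.3e+00]
```

View pics/s5.png

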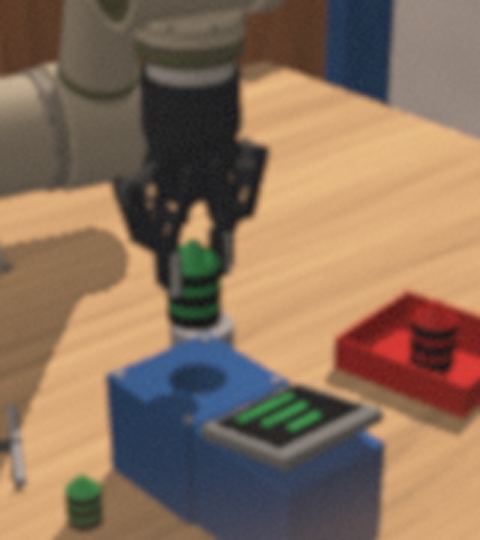

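Picture 7: the green battery hangs upright at (196,290) over the bay mouth at (198,378), and the spent one stands in the tray at (432,345). Lowering to the mouth.

Emit:
step_arm(steps=[{"xyz": [-0.03, 0, 0.4], "turn": [0, 0, 0], "gripper": -1}, {"xyz": [0, 0, 0.4], "turn": [0, 0, 0], "gripper": -1}, {"xyz": [0, 0, 0.3], "turn": [0, 0, 0], "gripper": -1}, {"xyz": [0, 0, 0.15], "turn": [0, 0, 0], "gripper": -1}, {"xyz": [0, 0, 0.1], "turn": [0, 0, 0], "gripper": -1}, {"xyz": [0, 0, 0.1], "turn": [0, 0, 0], "gripper": -1}, {"xyz": [0, 0, 0.05], "turn": [0, 0, 0], "gripper": -1}, {"xyz": [0, 0, 0], "turn": [0, 0, 0], "gripper": -1}])

```text
time_s: 18.07
position: [0.5239, 0.0083, 0.1422]
tool_rot: [[0.0, -1.0, 0.001], [-1.0, -0.0, -0.001], [0.001, -0.001, -1.0]]
ft_force: [0.4, -2.5, -3.2]
grip_width: 0.0432
```

Emit:
step_arm(steps=[{"xyz": [0, 0, 0], "turn": [0, 0, 0], "gripper": -1}, {"xyz": [0, 0, 0.05], "turn": [0, 0, 0], "gripper": -1}, {"xyz": [0, 0, 0.1], "turn": [0, 0, 0], "gripper": -1}, {"xyz": [0, 0, 0], "turn": [0, 0, 0], "gripper": -1}])

```text
time_s: 18.4
position: [0.5239, 0.0084, 0.1358]
tool_rot: [[0.0, -1.0, 0.001], [-1.0, -0.0, -0.001], [0.001, -0.001, -1.0]]
ft_force: [2.5, -4.4, -1.6]
grip_width: 0.0432
```

Emit:
step_arm(steps=[{"xyz": [0.02, -0.012, 0], "turn": [0, 0, 0], "gripper": -1}, {"xyz": [0, 0, 0.05], "turn": [0, 0, 0], "gripper": -1}, {"xyz": [0, 0, 0.1], "turn": [0, 0, 0], "gripper": -1}, {"xyz": [0, 0, 0], "turn": [0, 0, 0], "gripper": -1}])

```text
time_s: 18.73
position: [0.5238, 0.008, 0.1293]
tool_rot: [[0.0, -1.0, -0.0], [-1.0, -0.0, 0.0], [-0.0, 0.0, -1.0]]
ft_force: [1.1, -2.3, -4.3]
grip_width: 0.043
```

Emit:
step_arm(steps=[{"xyz": [0.015, 0, 0.05], "turn": [0, 0, 0], "gripper": -1}, {"xyz": [0, 0, 0.1], "turn": [0, 0, 0], "gripper": -1}, {"xyz": [0, 0, 0.08], "turn": [0, 0, 0], "gripper": -1}, {"xyz": [0, 0, 0.03], "turn": [0, 0, 0], "gripper": -1}, {"xyz": [0, 0, 0], "turn": [0, 0, 0], "gripper": -1}])

```text
time_s: 19.15
position: [0.5237, 0.0076, 0.1191]
tool_rot: [[0.0, -1.0, -0.001], [-1.0, -0.0, 0.0], [-0.0, 0.001, -1.0]]
ft_force: [1.7, -1.4, -3.4]
grip_width: 0.0435
```

Emit:
step_arm(steps=[{"xyz": [0, 0, 0.02], "turn": [0, 0, 0], "gripper": -1}, {"xyz": [0, 0, 0], "turn": [0, 0, 0], "gripper": 0.2}, {"xyz": [0, 0, 0], "turn": [0, 0, 0], "gripper": 0.4}, {"xyz": [0, 0, 0], "turn": [0, 0, 0], "gripper": 0.5}, {"xyz": [0, 0, 0], "turn": [0, 0, 0], "gripper": 0.5}, {"xyz": [0, 0, -0.1], "turn": [0, 0, 0], "gripper": 0.5}, {"xyz": [0, 0, -0.4], "turn": [0, 0, 0], "gripper": 0.5}, {"xyz": [0, 0, -0.7], "turn": [0, 0, 0], "gripper": 0.5}, {"xyz": [0, 0, -0.6], "turn": [0, 0, 0], "gripper": 0.5}, {"xyz": [0, 0, -0.2], "turn": [0, 0, 0], "gripper": -1}, {"xyz": [0, 0, 0], "turn": [0, 0, 0], "gripper": -1}, {"xyz": [0, 0, 0], "turn": [0, 0, 0], "gripper": -1}, {"xyz": [0, 0, 0], "turn": [0, 0, 0], "gripper": -1}, {"xyz": [0, 0, 0], "turn": [0, 0, 0], "gripper": -1}, {"xyz": [0, 0, 0], "turn": [0, 0, 0], "gripper": -1}])

```text
time_s: 20.4
position: [0.5236, 0.0075, 0.1978]
tool_rot: [[0.0, -1.0, -0.002], [-1.0, -0.0, 0.0], [-0.0, 0.002, -1.0]]
ft_force: [-0.1, -0.7, 0.0]
grip_width: 0.0005
```

```bash
python3 - <<'E'
from h import *
im,d,K=snap('scene')
cv2.imwrite('pics/s6.png',cv2.resize(im[90:250,200:360,::-1],None,fx=3,fy=3,interpolation=cv2.INTER_CUBIC))
print(cap(im,d,K,60,(.485,.56,-.03,.045),.119))
E
python3 st.py 0.5235 0.0075 0.162
```

```text
(array([0.5224, 0.008 , 0.1387]), 116, np.float64(0.0025))
20.45 [0.5237 0.0075 0.198 ] [ 0.38 -0.42  0.26] -0.0002
[[0.0004, -1.0, -0.0016], [-1.0, -0.0004, 0.0004], [-0.0004, 0.0016, -1.0]] [-12.1  21.8  83.5   0.   74.7  77.8]
tool units [0.    0.003 0.899]
```

View pics/s6.png

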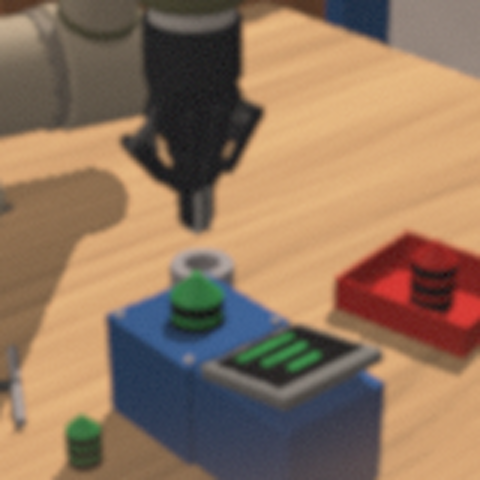

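Picture 8: the green battery stands in the bay at (197,300), and the closed fingertips are above it at (197,225). Pressing next.

Emit:
step_arm(steps=[{"xyz": [0, 0, 0.3], "turn": [0, 0, 0], "gripper": -1}, {"xyz": [0, 0, 0.4], "turn": [0, 0, 0], "gripper": -1}, {"xyz": [0, 0, 0.2], "turn": [0, 0, 0], "gripper": -1}, {"xyz": [0, 0, 0.1], "turn": [0, 0, 0], "gripper": -1}, {"xyz": [0, 0, 0.1], "turn": [0, 0, 0], "gripper": -1}, {"xyz": [0, 0, 0.1], "turn": [0, 0, 0], "gripper": -1}, {"xyz": [0, 0, 0], "turn": [0, 0, 0], "gripper": -1}, {"xyz": [0, 0, 0], "turn": [0, 0, 0], "gripper": -1}])

```text
time_s: 21.12
position: [0.524, 0.0075, 0.1511]
tool_rot: [[0.0, -1.0, 0.0], [-1.0, -0.0, -0.0], [0.0, -0.0, -1.0]]
ft_force: [-1.3, -0.4, 2.9]
grip_width: -0.0001
```

Contact, 2.9 N. On down to just above the earlier locked depth.

Emit:
step_arm(steps=[{"xyz": [0, 0, 0.05], "turn": [0, 0, 0], "gripper": -1}, {"xyz": [0, 0, 0.075], "turn": [0, 0, 0], "gripper": -1}, {"xyz": [0, 0, 0.075], "turn": [0, 0, 0], "gripper": -1}, {"xyz": [0, 0, 0.075], "turn": [0, 0, 0], "gripper": -1}, {"xyz": [0, 0, 0.075], "turn": [0, 0, 0], "gripper": -1}, {"xyz": [0, 0, 0.05], "turn": [0, 0, 0], "gripper": -1}, {"xyz": [0, 0, 0.05], "turn": [0, 0, 0], "gripper": -1}, {"xyz": [0, 0, 0], "turn": [0, 0, 0], "gripper": -1}])

```text
time_s: 21.78
position: [0.5238, 0.0075, 0.1324]
tool_rot: [[0.0, -1.0, -0.001], [-1.0, -0.0, 0.0], [-0.0, 0.001, -1.0]]
ft_force: [-1.7, 0.3, 4.3]
grip_width: -0.0001
```

Emit:
step_arm(steps=[{"xyz": [0, 0, 0.025], "turn": [0, 0, 0], "gripper": -1}, {"xyz": [0, 0, 0.025], "turn": [0, 0, 0], "gripper": -1}, {"xyz": [0, 0, 0.025], "turn": [0, 0, 0], "gripper": -1}, {"xyz": [0, 0, 0.025], "turn": [0, 0, 0], "gripper": -1}, {"xyz": [0, 0, 0], "turn": [0, 0, 0], "gripper": -1}])

```text
time_s: 22.2
position: [0.5239, 0.0075, 0.1287]
tool_rot: [[0.0, -1.0, -0.0], [-1.0, -0.0, 0.0], [-0.0, 0.0, -1.0]]
ft_force: [-1.8, -0.5, 4.7]
grip_width: 0.0001
```

Emit:
step_arm(steps=[{"xyz": [0, 0, 0.025], "turn": [0, 0, 0], "gripper": -1}, {"xyz": [0, 0, 0.025], "turn": [0, 0, 0], "gripper": -1}, {"xyz": [0, 0, 0], "turn": [0, 0, 0], "gripper": -1}])

```text
time_s: 22.45
position: [0.5239, 0.0075, 0.1268]
tool_rot: [[0.0, -1.0, 0.0], [-1.0, -0.0, -0.0], [0.0, -0.0, -1.0]]
ft_force: [-1.1, 0.3, 5.2]
grip_width: 0.0
```

Emit:
step_arm(steps=[{"xyz": [0, 0, 0.023], "turn": [0, 0, 0], "gripper": -1}, {"xyz": [0, 0, 0], "turn": [0, 0, 0], "gripper": -1}])

```text
time_s: 22.62
position: [0.5239, 0.0075, 0.1259]
tool_rot: [[0.0, -1.0, 0.0], [-1.0, -0.0, -0.0], [0.0, -0.0, -1.0]]
ft_force: [-2.5, 0.9, 5.1]
grip_width: 0.0001
```

Emit:
step_arm(steps=[{"xyz": [0, 0, 0.023], "turn": [0, 0, 0], "gripper": -1}, {"xyz": [0, 0, 0], "turn": [0, 0, 0], "gripper": -1}])

```text
time_s: 22.78
position: [0.5239, 0.0075, 0.125]
tool_rot: [[0.0, -1.0, 0.0], [-1.0, -0.0, -0.0], [0.0, -0.0, -1.0]]
ft_force: [-1.7, 0.2, 4.2]
grip_width: -0.0002
```

Emit:
step_arm(steps=[{"xyz": [0, 0, 0.023], "turn": [0, 0, 0], "gripper": -1}, {"xyz": [0, 0, 0], "turn": [0, 0, 0], "gripper": -1}])

```text
time_s: 22.95
position: [0.5239, 0.0075, 0.1241]
tool_rot: [[0.0, -1.0, 0.0], [-1.0, -0.0, -0.0], [0.0, -0.0, -1.0]]
ft_force: [-1.3, -0.6, 6.0]
grip_width: -0.0001
```

Emit:
step_arm(steps=[{"xyz": [0, 0, 0.023], "turn": [0, 0, 0], "gripper": -1}, {"xyz": [0, 0, 0], "turn": [0, 0, 0], "gripper": -1}])

```text
time_s: 23.12
position: [0.524, 0.0075, 0.1232]
tool_rot: [[0.001, -1.0, 0.0], [-1.0, -0.001, -0.0], [0.0, -0.0, -1.0]]
ft_force: [-0.5, -0.0, 5.9]
grip_width: -0.0
```

Emit:
step_arm(steps=[{"xyz": [0, 0, 0.023], "turn": [0, 0, 0], "gripper": -1}, {"xyz": [0, 0, 0], "turn": [0, 0, 0], "gripper": -1}])

```text
time_s: 23.28
position: [0.524, 0.0075, 0.1223]
tool_rot: [[0.0, -1.0, 0.0], [-1.0, -0.0, -0.0], [0.0, -0.0, -1.0]]
ft_force: [-3.1, 0.4, 5.2]
grip_width: -0.0002
```

Emit:
step_arm(steps=[{"xyz": [0, 0, 0.023], "turn": [0, 0, 0], "gripper": -1}, {"xyz": [0, 0, 0], "turn": [0, 0, 0], "gripper": -1}])

```text
time_s: 23.45
position: [0.524, 0.0075, 0.1214]
tool_rot: [[0.0, -1.0, 0.0], [-1.0, -0.0, -0.0], [0.0, -0.0, -1.0]]
ft_force: [-2.1, 0.0, 5.6]
grip_width: 0.0003
```

Emit:
step_arm(steps=[{"xyz": [0, 0, 0.023], "turn": [0, 0, 0], "gripper": -1}, {"xyz": [0, 0, 0], "turn": [0, 0, 0], "gripper": -1}])

```text
time_s: 23.62
position: [0.524, 0.0074, 0.1205]
tool_rot: [[0.0, -1.0, 0.0], [-1.0, -0.0, -0.0], [0.0, -0.0, -1.0]]
ft_force: [-1.9, 0.8, 6.2]
grip_width: -0.0002
```

Emit:
step_arm(steps=[{"xyz": [0, 0, 0.023], "turn": [0, 0, 0], "gripper": -1}, {"xyz": [0, 0, 0], "turn": [0, 0, 0], "gripper": -1}])

```text
time_s: 23.78
position: [0.524, 0.0075, 0.1196]
tool_rot: [[0.0, -1.0, 0.0], [-1.0, -0.0, -0.0], [0.0, -0.0, -1.0]]
ft_force: [-1.5, 0.8, 7.1]
grip_width: -0.0003
```

Emit:
step_arm(steps=[{"xyz": [0, 0, 0.018], "turn": [0, 0, 0], "gripper": -1}, {"xyz": [0, 0, 0], "turn": [0, 0, 0], "gripper": -1}])

```text
time_s: 23.95
position: [0.524, 0.0074, 0.1191]
tool_rot: [[0.0, -1.0, 0.001], [-1.0, -0.0, -0.0], [0.0, -0.001, -1.0]]
ft_force: [-1.6, 0.8, 8.5]
grip_width: -0.0003
```

Emit:
step_arm(steps=[{"xyz": [0, 0, 0.01], "turn": [0, 0, 0], "gripper": -1}, {"xyz": [0, 0, 0], "turn": [0, 0, 0], "gripper": -1}])

```text
time_s: 24.12
position: [0.5241, 0.0074, 0.1189]
tool_rot: [[0.001, -1.0, 0.001], [-1.0, -0.001, -0.0], [0.0, -0.001, -1.0]]
ft_force: [-1.8, 1.1, 9.4]
grip_width: -0.0002
```

Emit:
step_arm(steps=[{"xyz": [0, 0, 0.006], "turn": [0, 0, 0], "gripper": -1}, {"xyz": [0, 0, 0], "turn": [0, 0, 0], "gripper": -1}])

```text
time_s: 24.28
position: [0.5242, 0.0074, 0.1188]
tool_rot: [[0.0, -1.0, 0.001], [-1.0, -0.0, -0.0], [0.0, -0.001, -1.0]]
ft_force: [-3.0, -0.5, 11.4]
grip_width: -0.0
```

11.4 N at the stop. Let go, rise and look.

Emit:
step_arm(steps=[{"xyz": [0, 0, -0.1], "turn": [0, 0, 0], "gripper": -1}, {"xyz": [0, 0, -0.2], "turn": [0, 0, 0], "gripper": -1}, {"xyz": [0, 0, -0.3], "turn": [0, 0, 0], "gripper": -1}, {"xyz": [0, 0, -0.5], "turn": [0, 0, 0], "gripper": -1}, {"xyz": [0, 0, -0.7], "turn": [0, 0, 0], "gripper": -1}, {"xyz": [0, 0, -0.7], "turn": [0, 0, 0], "gripper": -1}, {"xyz": [0, 0, -0.4], "turn": [0, 0, 0], "gripper": -1}, {"xyz": [0, 0, 0], "turn": [0, 0, 0], "gripper": -1}])

```text
time_s: 24.95
position: [0.5251, 0.0073, 0.2376]
tool_rot: [[0.001, -1.0, 0.007], [-1.0, -0.001, -0.001], [0.001, -0.007, -1.0]]
ft_force: [0.3, -0.1, -0.1]
grip_width: 0.0002
```

```bash
python3 - <<'E'
from h import *
im,d,K=snap('scene')
cv2.imwrite('pics/s7.png',im[:,:,::-1])
print(cap(im,d,K,60,(.485,.56,-.03,.045),.097))
print('half',cap(im,d,K,25,(.42,.5,-.345,-.27),.064),'spent',cap(im,d,K,0,(.49,.575,.255,.335),.055))
E
python3 st.py
```

```text
(array([0.5234, 0.007 , 0.1138]), 100, np.float64(0.0022))
half (array([ 0.4564, -0.3087,  0.0835]), 204, np.float64(0.002)) spent (array([0.5306, 0.2926, 0.0755]), 109, np.float64(0.0025))
25.0 [0.5244 0.0074 0.2354] [ 0.62  0.53 -0.35] -0.0004
[[0.0005, -1.0, 0.0033], [-1.0, -0.0005, -0.0007], [0.0007, -0.0033, -1.0]] [-12.1  19.8  80.    0.   80.   77.8]
```

View pics/s7.png

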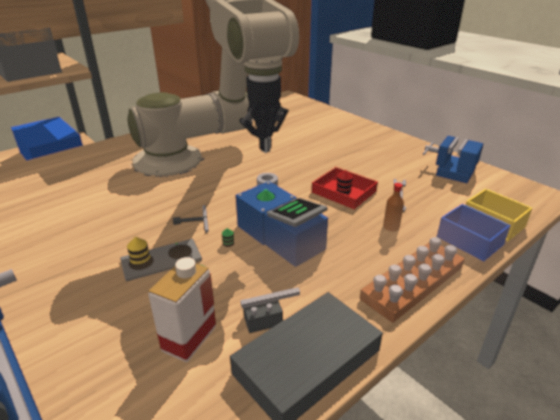

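Picture 9: only the green cap shows above the deck at (265,196), with its top at 0.114, the same height as the locked spent battery had. The spent one stands in the tray at (344,183), and the yellow one and the rest are in place. Handing in.

```bash
python3 -c "
from rig import order; print(order.close_job())"
```

```text
the job is handed in; nothing more can be done
None
```

The battery swap is done and handed in at about 25 s of the 72 s allowed; the hand-in itself reports no verdict.

- **Spent battery:** I pressed it to the end stop at about 10 N. It popped up, and I lifted it out and stood it in the red tray.
- **Fresh battery:** I stood the green-capped one in the bay, cap up, and pressed it to the stop. The highest force read was 11.4 N, below the 18 N that breaks the catch.

**Last checks:**
- The green cap top measured 0.114 m, against 0.113–0.115 m for the spent battery when it was locked. Only the cap shows above the deck.
- The spent battery is upright in the tray at (0.531, 0.293).
- The yellow-capped battery is unmoved, within measurement error.
- The last picture shows nothing else moved, and the gripper is clear of everything, about 0.1 m above the cap.

No check failed. There were light side forces of up to about 4 N while the fresh battery was going into the bay, and a shift of about a millimetre eased them. Force was only read at the end of each move, so short peaks in between were not seen.

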